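# Hold the grinding ball out over the catch tray

### The job

Take the amber jar off the sample tray and stand it on the round green mat, well inside its edge. Then lift the sample tray by its blue handle without letting the loose white ball out of its orange pocket, and bring it over the yellow catch tray, so that the ball is above the middle of the catch tray and the underside of the sample tray is about 10 cm above the bench. Finish while still holding it there, level and still, for a colleague to take the ball; do not set it down, and leave the other things on the bench where they are.

Things in the scene. Friction and masses are not known exactly. Their poses are not given: they have to be found in the camera images.
- tray_handle (a point): Middle of the blue handle block of the loose aluminium sample tray, 70 mm above the tray's underside, over its centre. Block: 16 mm thick along x, 50 mm wide along y, 40 mm tall, on two posts; pinch it along x from above. Tray: 180 x 110 mm (x, y), 6 mm deck, rim 12 mm high, about 0.42 kg, flat on the bench. x points along the tray to the ball's pocket, z up.
- tray_pocket (a point): Centre of the ball's pocket, 55 mm along the tray's +x from its handle, 21 mm above the tray's underside (height of the resting ball's centre). The pocket is an orange ring on the deck, 36 mm inside diameter, only 3 mm high: the ball rolls out if the tray is tipped past about 35 degrees or jerked.
- ball_center (a point): white ceramic grinding ball, 30 mm in diameter, about 85 g, loose in the pocket (free to roll about 9 mm off its centre); point at the ball's centre, top 15 mm above it.
- jar_mid (a point): Amber jar with white cap, 48 mm in diameter, 100 mm tall, about 160 g, on the tray's black pad (9 mm above the bench) at the end away from the ball, too close to the handle for a finger between. Point: jar's centre, 50 mm up; z is its upright axis. Grip it 15 to 25 mm above this point, fingers on either side along the tray's y.
- mat_top (a point): green round mat fixed on the bench, 120 mm in diameter, 4 mm thick; point at the centre of its top face.
- catcher_mid (a point): yellow open square catch tray fixed on the bench, 160 x 160 mm, 25 mm high, black padding inside; point at its centre, level with its rim (25 mm above the bench).
- beaker_mid (a point): empty glass beaker, 66 mm across, 90 mm tall, standing beyond the tray; point at its centre, 45 mm up. Bystander.
- dish_mid (a point): small white porcelain bowl, 90 mm across, 30 mm tall, nearer the robot than the tray; point at its centre, 15 mm up. Bystander.
- stopper_mid (a point): red plastic stopper, 38 mm across at its top, 30 mm tall, standing nearer the robot than the tray; point at its centre, 15 mm up. Bystander.
- flask_mid (a point): white plastic bottle with blue cap, 64 mm across, 150 mm tall, beyond the tray; point at its centre, 75 mm up. Bystander.
- spatula_mid (a point): narrow steel laboratory spatula with black grip, 160 mm long, lying flat beyond the tray; point near its middle. Bystander.
There are look-alikes about, which are no part of the job. What is shaped like the part that bears tray_handle but purple is not meant.

How it is judged:
By the outcome, as a careful person would: the job done as asked, in the order asked, and still so for the second after the job is handed in, while the arm keeps its last pose, push and grip.
It also fails if it takes over 67 s, if anything falls off the work surface, if the arm or the gripper's body presses on something with over 40 N, if the wrist force passes 120 N, or if a joint passes its speed limit or range.

### The arm

A 6-joint arm with a two-finger parallel gripper is mounted at the origin on the work surface. World frame = base frame: x ahead of the robot, y to its left, z up, the work surface at z = 0. Lengths are in m, angles in degrees, forces in N, time in s.
With the tool pointing down it reaches from about 0.375 to 0.825 m from the base axis. Payload 5.5 kg.
Tool frame: the origin (TCP) lies midway between the tips of the shut fingers; the grasp point (between the pads) lies 19 mm behind it; z points along the fingers, y is the line along which they close (so a half turn about z gives the same grasp; the last joint's range is limited). The gripper opens to 85 mm and grips with 20 to 120 N. Pads are 22 mm wide; open, the fingers measure 114 mm over their backs; the gripper's body (76 mm by 85 mm) begins 54 mm behind the grasp point. The pads swing forward as they close: fully open they stand 13 mm farther back than shut.
Start: joints at [-76.662, 17.962, -2.699, 69.339, 0, 90], TCP at [0.138, -0.584, 0.231] pointing down, gripper open.
Joint ranges: [-152.73, 152.73], [-39.44, 99.34], [-58.76, 71.6], [-118.89, 123.64], [-81.53, 83.1], [-180, 180]. Speed limits (degrees/s): [136.94, 136.94, 172.46, 180, 180, 180].

### API

Orientations are given as [roll, pitch, yaw] about the fixed x, y, z axes, in that order (R = Rz(yaw) Ry(pitch) Rx(roll)).
In Python, from station import * gives the robot as it stands. The module is installed in compiled form; this text tells all that it offers.
- The arm moves only by the shell command python3 -m handwheel 'ROWS' [FORCE]. ROWS is JSON, a list of rows, each an object of numbers: "tx", "ty", "tz": the shift along the world's x, y, z in m; "turn": the turn about the world's z in degrees; "jaw": the closure, from 0 (fully open) to 1 (shut). A call has 1 to 20 rows; each row is the pose to reach, as a shift and turn from the pose commanded when the call began; what a row does not reach only later rows make up. A row lasts 1/10 s, in which the tool goes at most 50 mm and 8.59 degrees, less where a joint would pass 70% of its speed; a pose out of reach is approached as far as the arm can. A call with a gripper value outside its range is refused whole. The fingers move at their own pace and stop on an object; FORCE is the grip in N (left out, the last holds). Time passes only in rows, so rows that repeat a pose let the fingers close. It gives the time, the measured TCP pose, the force, the opening and the grip force at its end, in the units of the state.
- read_state(): the state, without advancing time (a new reading comes with each control period).
- grab_frame(name): name is "side" or "top"; returns the picture (480x640x3 uint8, blue, green, red); there is no depth.
- calibration(name): a dict with "fx", "fy", "cx", "cy" (pixels), "world_from_camera" (4x4, takes a point from camera to world coordinates). Camera axes: x right, y down, z forward; pixel columns grow to the right and rows downward; lengths in m; the calibration is good to about 2 mm. A picture is of the moment at which its call begins. calibration takes no time and is no camera call.
- job_done(): hands the job in; it is judged then, once.
Trained networks look in the newest picture that a camera, given by its name, has taken for a name from the list of things; names that differ only in an ending like _2 or _b are one class to them, and where a whole thing is asked for, a point or a joint stands for the part that bears it (a point fixed in the world has none). Each returns a list of dicts, best first, with "confidence" (0 to 1); they miss things now and then, are a little off and sometimes report something else, mostly with a low value. They report only what shows in the picture. A call takes as long as a camera call. They do not tell look-alikes from the thing itself.
- search_frame(camera, name): "point" ([x, y, z] in m, in world coordinates, good to about 4 mm: the middle of the surface that is visible of it).
- silhouettes(camera, name): "region" (480x640 bool, what is visible of it).
- pinpoint(camera, name): "point" ([x, y, z] in m, in world coordinates, good to about 4 mm: a listed point, or the origin of a listed thing).
The state is a dict: "time_s": time; "joint_pos": joint angles; "qvel": joint speeds; "joint_efforts": joint torques, N m; "position": TCP position; "ee_rot": TCP orientation; "wrist_force": force on the tool from outside, world axes, zero at the start; "ft_torque": the same for the moment, N m; "gripper_width": opening from 0.0 (shut) to 1.0 (fully open); "finger_force": force on a finger pad.
Only numpy, scipy, OpenCV 4.12 (cv2) and the standard library are available. Lean on these libraries where they do the work, as an engineer would, in place of code of your own. Each camera call takes 0.05 s, during which the arm holds its last target. There are 200 camera calls.

## Working session

There is one attempt and no reset: what is moved stays moved. The work goes in short steps, Python scripts to look and compute and a shell command to move; the robot and the scene stay as the last step left them, time stands still between calls to the robot, and variables do not carry over. Pictures are saved under pics/ and viewed, at most 10 in all, crops included, and the job is handed in when it is done.

```bash
mkdir -p pics
python3 - <<'E'
from station import *
import cv2,numpy as np
for c in("side","top"):
    im=grab_frame(c); cv2.imwrite(f"pics/{c}0.png",im)
    k=calibration(c);print(c,k['fx'],k['cx'],k['cy'],np.round(k['world_from_camera'],3).tolist())
    P=np.linalg.inv(k['world_from_camera'])
    for n in "tray_handle tray_pocket ball_center jar_mid mat_top catcher_mid beaker_mid dish_mid stopper_mid flask_mid spatula_mid".split():
        for d in pinpoint(c,n)[:3]:
            p=P@np.r_[d['point'],1]; 
            print(c,n,np.round(d['point'],3),round(d['confidence'],2),int(k['fx']*p[0]/p[2]+k['cx']),int(k['fy']*p[1]/p[2]+k['cy']))
s=read_state();print(s['time_s'],s['position'],s['ee_rot'])
E
```

```text
side 493.14093087131795 318.89151617299905 259.00220342421477 [[0.936, -0.243, 0.256, 0.291], [-0.353, -0.62, 0.701, -0.89], [-0.011, -0.746, -0.666, 0.861], [0.0, 0.0, 0.0, 1.0]]
side tray_handle [ 0.588 -0.016  0.069] 0.85 310 249
side tray_handle [ 0.503 -0.552  0.073] 0.56 372 456
side tray_pocket [ 0.631 -0.05   0.018] 0.84 331 269
side ball_center [ 0.629 -0.05   0.018] 0.48 330 269
side jar_mid [0.55  0.019 0.056] 0.58 291 248
side mat_top [0.512 0.349 0.002] 0.68 246 199
side catcher_mid [ 0.452 -0.316  0.026] 0.8 297 371
side beaker_mid [0.766 0.155 0.044] 0.74 348 204
side dish_mid [0.355 0.141 0.016] 0.69 207 249
side dish_mid [ 0.634 -0.052  0.02 ] 0.39 332 269
side stopper_mid [ 0.353 -0.106  0.016] 0.71 227 315
side flask_mid [ 0.762 -0.234  0.077] 0.57 416 287
side spatula_mid [ 0.788 -0.038  0.004] 0.71 385 255
top 578.1001645717932 308.8020962081898 233.3376070833051 [[0.032, -0.977, 0.21, 0.296], [-0.999, -0.031, 0.009, -0.099], [-0.002, -0.21, -0.978, 1.324], [0.0, 0.0, 0.0, 1.0]]
top tray_handle [ 0.501 -0.552  0.072] 0.87 520 268
top tray_pocket [ 0.479 -0.599  0.018] 0.9 532 282
top tray_pocket [ 0.627 -0.05   0.023] 0.79 293 210
top ball_center [ 0.626 -0.049  0.02 ] 0.62 292 211
top mat_top [0.507 0.352 0.006] 0.77 118 257
top catcher_mid [ 0.45  -0.312  0.024] 0.6 406 290
top beaker_mid [0.764 0.155 0.045] 0.76 207 149
top beaker_mid [ 0.79  -0.04   0.001] 0.15 291 147
top dish_mid [0.351 0.139 0.015] 0.64 204 328
top stopper_mid [ 0.352 -0.102  0.014] 0.75 311 331
top flask_mid [ 0.764 -0.234  0.077] 0.87 375 148
top spatula_mid [ 0.786 -0.042 -0.001] 0.53 292 149
1.2 [ 0.13839574 -0.58379332  0.23127918] [-1.79995869e+02  1.59735564e-03  1.33354073e+01]
```

View pics/side0.png

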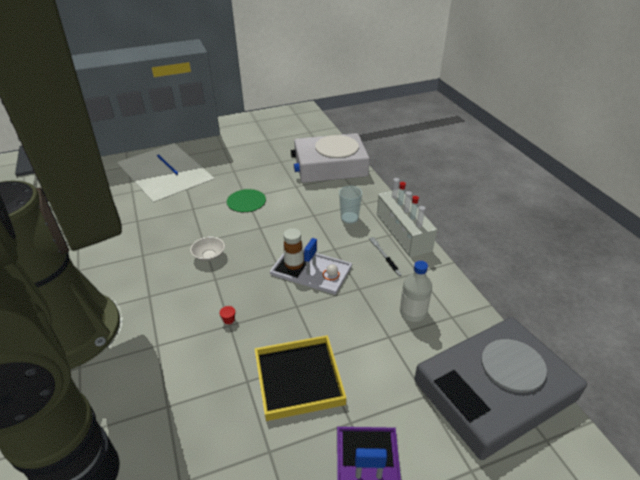

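View pics/top0.png

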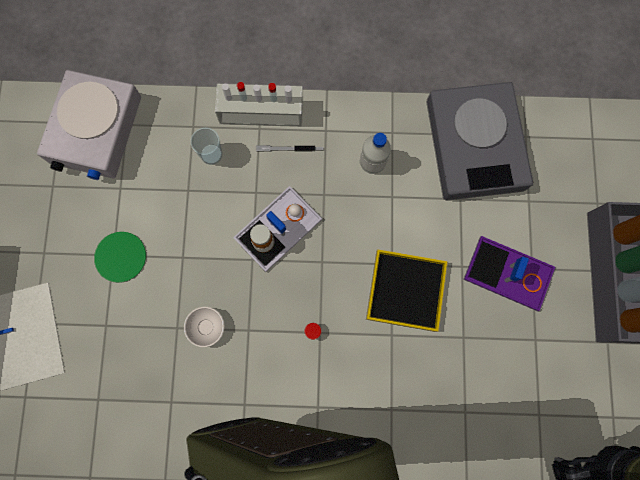

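Run:
```python
import cv2
a=cv2.imread('pics/side0.png')[190:310,240:400]; b=cv2.imread('pics/top0.png')[160:280,230:390]
cv2.imwrite('pics/crop0.png',cv2.vconcat([cv2.resize(a,None,fx=2.5,fy=2.5,interpolation=2),cv2.resize(b,None,fx=2.5,fy=2.5,interpolation=2)]))
```

```text
(no output)
```

View pics/crop0.png

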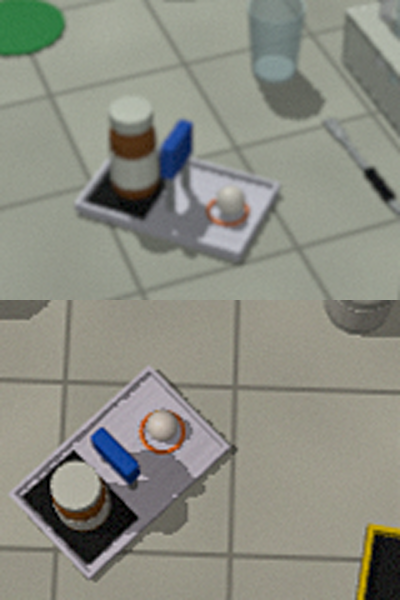

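Side view: the aluminium tray with its blue handle is at (310,249), with the jar at (291,248) and the ball at (331,269). Top view: the handle is at (276,222), the jar at (262,235), the ball at (294,211), the mat at (120,257) and the catch tray at (407,290).

Things that could be taken for the handle:
- Aluminium tray: top (276,222), side (310,249)
- Purple look-alike: top (520,268), side (372,456)

I choose the aluminium one, and the crop confirms it: amber jar on the black pad, ball in the orange ring.

```bash
cat > h.py <<'E'
from station import *
import cv2,numpy as np
def ray(c,u,v,z):
    k=calibration(c);T=np.array(k['world_from_camera']);d=T[:3,:3]@[(u-k['cx'])/k['fx'],(v-k['cy'])/k['fy'],1];o=T[:3,3]
    return o+d*(z-o[2])/d[2]
def blob(im,lo,hi,roi):
    x0,y0,x1,y1=roi;m=cv2.inRange(cv2.cvtColor(im,cv2.COLOR_BGR2HSV)[y0:y1,x0:x1],lo,hi)
    n,l,s,ce=cv2.connectedComponentsWithStats(m);i=1+np.argmax(s[1:,4])
    ys,xs=np.nonzero(l==i);return np.c_[xs+x0,ys+y0].astype(np.float32)
E
python3 - <<'E'
from h import *
t=cv2.imread('pics/top0.png');s=cv2.imread('pics/side0.png')
Q=[ray('top',*p,.014) for p in((290,188),(324,218.8),(266.8,270.8),(234.8,236.8))]
Q=np.array(Q)[:,:2];print('corners',Q.round(3).tolist(),'c',Q.mean(0))
for a,b in((3,0),(2,1),(0,1),(3,2)):
    d=Q[b]-Q[a];print(np.hypot(*d),np.degrees(np.arctan2(d[1],d[0])))
b=blob(t,(100,120,60),(130,255,255),(250,190,310,250))
r=cv2.minAreaRect(b);print('handle px',r,len(b),ray('top',*b.mean(0),.085))
b2=blob(s,(100,120,60),(130,255,255),(280,220,340,290));print('side h',b2.mean(0),ray('side',*b2.mean(0),.07))
# cap
for c,roi,im,z in(('top',(245,215,280,255),t,.109),):
    m=blob(im,(0,0,150),(180,60,255),roi);(u,v),R=cv2.minEnclosingCircle(m);print('cap',u,v,R,ray(c,u,v,z))
for uv in((262,231),(261,232)):print('cap eye',ray('top',*uv,.109))
print('cap side',ray('side',292.5,233.5,.109))
m=blob(t,(45,100,40),(80,255,255),(80,220,160,300));print('mat',ray('top',*m.mean(0),.004))
m=blob(t,(20,150,100),(35,255,255),(340,230,470,350));q=cv2.boxPoints(cv2.minAreaRect(cv2.convexHull(m)))
Q=np.array([ray('top',*p,.025)[:2] for p in q]);print('catch',Q.round(3).tolist(),Q.mean(0))
E
```

```text
corners [[0.685, -0.04], [0.612, -0.122], [0.486, 0.006], [0.563, 0.083]] c [ 0.58657746 -0.01815026]
0.1730139459567396 -45.40250419837269
0.17947334037316093 -45.255979281061634
0.1092749085538577 -131.30246989931206
0.10946259606969014 -134.69369435958487
handle px ((276.2500305175781, 221.75001525878906), (24.041629791259766, 7.77817440032959), 45.0) 180 [ 0.58582852 -0.01446918  0.085     ]
side h [309.73846 249.72821] [ 0.58657403 -0.01656049  0.07      ]
cap 264.0496520996094 230.17808532714844 15.214427947998047 [0.56024202 0.0081061  0.109     ]
cap eye [0.55829355 0.01242794 0.109     ]
cap eye [0.55602587 0.01447054 0.109     ]
cap side [0.55349956 0.01274823 0.109     ]
mat [0.51018527 0.34856549 0.004     ]
catch [[0.383, -0.22], [0.543, -0.245], [0.52, -0.409], [0.362, -0.381]] [ 0.45189867 -0.3135882 ]
```

```bash
python3 -m handwheel '[{"tx":0.02,"ty":0.03,"turn":-5,"jaw":0},{"tx":0.05,"ty":0.07,"turn":-10,"jaw":0},{"tx":0.075,"ty":0.107,"turn":-16,"jaw":0},{"tx":0.1,"ty":0.143,"turn":-22,"jaw":0},{"tx":0.125,"ty":0.179,"turn":-28,"jaw":0},{"tx":0.15,"ty":0.214,"turn":-34,"jaw":0},{"tx":0.175,"ty":0.25,"turn":-40,"jaw":0},{"tx":0.2,"ty":0.286,"turn":-46,"jaw":0},{"tx":0.225,"ty":0.321,"turn":-52,"jaw":0},{"tx":0.25,"ty":0.357,"turn":-58,"jaw":0},{"tx":0.275,"ty":0.393,"turn":-58,"jaw":0},{"tx":0.3,"ty":0.429,"turn":-58,"jaw":0},{"tx":0.325,"ty":0.464,"turn":-58,"jaw":0},{"tx":0.35,"ty":0.5,"turn":-58,"jaw":0},{"tx":0.375,"ty":0.536,"turn":-58,"tz":-0.01,"jaw":0},{"tx":0.4,"ty":0.571,"turn":-58,"tz":-0.03,"jaw":0},{"tx":0.412,"ty":0.588,"turn":-58,"tz":-0.04,"jaw":0},{"tx":0.418,"ty":0.597,"tz":-0.05,"turn":-58,"jaw":0},{"tx":0.418,"ty":0.597,"tz":-0.05,"turn":-58,"jaw":0}]' 40
python3 - <<'E'
from h import *
im=grab_frame('side');cv2.imwrite('pics/s1.png',cv2.resize(im[130:330,200:460],None,fx=3,fy=3))
im=grab_frame('top');cv2.imwrite('pics/t1.png',im)
E
```

```text
validation failed for argument at $[0]...
```

View pics/s1.png

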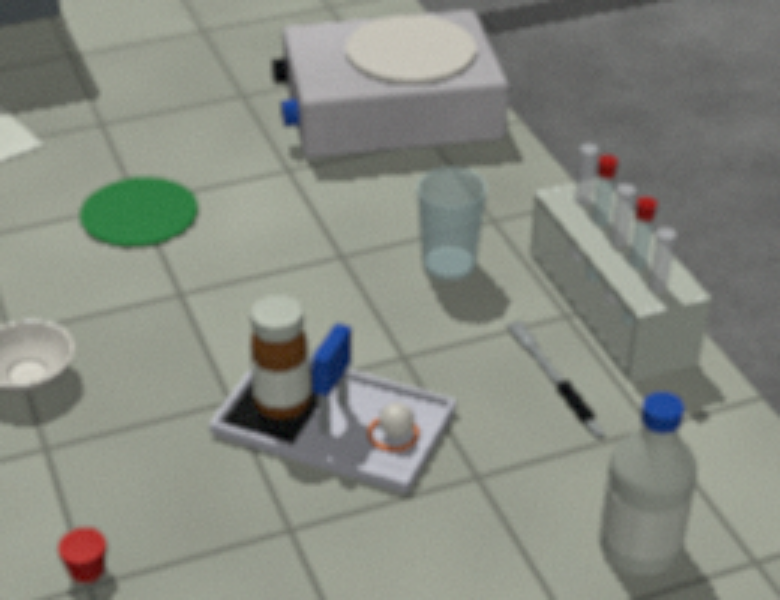

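The call was refused, probably because every row needs all five keys, and the arm did not move. The crop shows the jar cap at about (275,318) and the handle at (331,360), with nothing changed.

```bash
python3 -m handwheel '[{"tx":0.02,"ty":0.03,"tz":0,"turn":-5,"jaw":0},{"tx":0.05,"ty":0.07,"tz":0,"turn":-10,"jaw":0},{"tx":0.075,"ty":0.107,"tz":0,"turn":-16,"jaw":0},{"tx":0.1,"ty":0.143,"tz":0,"turn":-22,"jaw":0},{"tx":0.125,"ty":0.179,"tz":0,"turn":-28,"jaw":0},{"tx":0.15,"ty":0.214,"tz":0,"turn":-34,"jaw":0},{"tx":0.175,"ty":0.25,"tz":0,"turn":-40,"jaw":0},{"tx":0.2,"ty":0.286,"tz":0,"turn":-46,"jaw":0},{"tx":0.225,"ty":0.321,"tz":0,"turn":-52,"jaw":0},{"tx":0.25,"ty":0.357,"tz":0,"turn":-58,"jaw":0},{"tx":0.275,"ty":0.393,"tz":0,"turn":-58,"jaw":0},{"tx":0.3,"ty":0.429,"tz":0,"turn":-58,"jaw":0},{"tx":0.325,"ty":0.464,"tz":0,"turn":-58,"jaw":0},{"tx":0.35,"ty":0.5,"tz":0,"turn":-58,"jaw":0},{"tx":0.375,"ty":0.536,"turn":-58,"tz":-0.01,"jaw":0},{"tx":0.4,"ty":0.571,"turn":-58,"tz":-0.03,"jaw":0},{"tx":0.412,"ty":0.588,"turn":-58,"tz":-0.04,"jaw":0},{"tx":0.418,"ty":0.597,"tz":-0.05,"turn":-58,"jaw":0},{"tx":0.418,"ty":0.597,"tz":-0.05,"turn":-58,"jaw":0}]' 40
python3 - <<'E'
from h import *
im=grab_frame('side');a=cv2.resize(im[130:330,200:460],None,fx=1.5,fy=1.5)
im=grab_frame('top');b=cv2.resize(im[130:330,180:440],None,fx=1.5,fy=1.5);cv2.imwrite('pics/s2.png',cv2.vconcat([a,b]))
E
```

```text
time_s: 3.2
position: [0.3254, -0.2667, 0.2099]
ee_rot: [-177.5, 0.1, -41.3]
wrist_force: [0.2, -0.5, 0.4]
gripper_width: 0.998
finger_force: 0.0
```

View pics/s2.png

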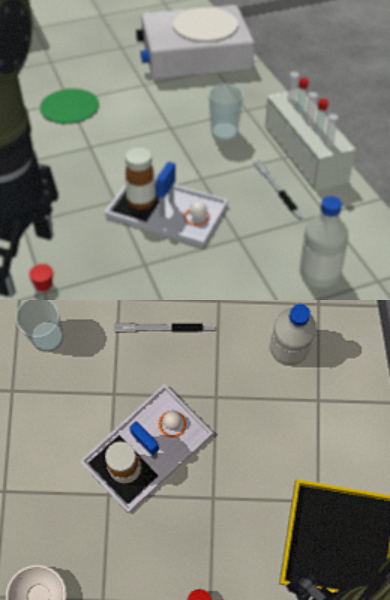

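The arm has covered about half the way, limited by joint speed, and sits near the stopper at crop (40,275). The jar is unmoved. I'll continue.

```bash
python3 -m handwheel '[{"tx":0.03,"ty":0.04,"tz":0,"turn":-3,"jaw":0},{"tx":0.06,"ty":0.075,"tz":0,"turn":-3,"jaw":0},{"tx":0.09,"ty":0.11,"tz":0,"turn":-3,"jaw":0},{"tx":0.12,"ty":0.145,"tz":0,"turn":-3,"jaw":0},{"tx":0.15,"ty":0.18,"tz":0,"turn":-3,"jaw":0},{"tx":0.18,"ty":0.215,"tz":0,"turn":-3,"jaw":0},{"tx":0.2,"ty":0.24,"tz":0,"turn":-3,"jaw":0},{"tx":0.21,"ty":0.26,"tz":0,"turn":-3,"jaw":0},{"tx":0.21,"ty":0.26,"tz":0,"turn":-3,"jaw":0},{"tx":0.21,"ty":0.26,"tz":0,"turn":-3,"jaw":0},{"tx":0.21,"ty":0.26,"tz":0,"turn":-3,"jaw":0},{"tx":0.21,"ty":0.26,"tz":0,"turn":-3,"jaw":0},{"tx":0.21,"ty":0.26,"tz":0,"turn":-3,"jaw":0},{"tx":0.21,"ty":0.26,"tz":0,"turn":-3,"jaw":0}]'
```

```text
time_s: 4.7
position: [0.3291, -0.2474, 0.2109]
ee_rot: [-175.0, 0.1, -40.9]
wrist_force: [1.2, 0.4, -0.6]
gripper_width: 1.001
finger_force: 0.0
```

```bash
python3 -c "
from station import *
s=read_state();print(s['joint_pos'],s['qvel'],s['wrist_force'],s['position'],s['ee_rot'],s['joint_efforts'])"
```

```text
[-40.99007315  -1.70928366 -28.56508983  63.29699006   5.0424792
 179.94170813] [-0.0051334  -0.39872317 -0.44233469 -0.00790344  0.08813901 -0.04041557] [ 1.1926115   0.40882895 -0.61985538] [ 0.32909269 -0.24744465  0.21086859] [-1.74957369e+02  1.47672632e-01 -4.09320067e+01] [ 1.88596838e-03 -3.11171758e+01  3.30913389e+01  2.97523441e-02
  3.61166876e-01  5.91719953e-06]
```

Joint 6 hit its +180 limit, because yaw = j1 − j6 + 180. The jar therefore needs the half-turn equivalent, yaw 135.5, so I'll turn positive.

```bash
python3 -m handwheel '[{"tx":0,"ty":0,"tz":0,"turn":8,"jaw":0},{"tx":0,"ty":0,"tz":0,"turn":16,"jaw":0},{"tx":0,"ty":0,"tz":0,"turn":24,"jaw":0},{"tx":0,"ty":0,"tz":0,"turn":32,"jaw":0},{"tx":0,"ty":0,"tz":0,"turn":40,"jaw":0},{"tx":0,"ty":0,"tz":0,"turn":48,"jaw":0},{"tx":0,"ty":0,"tz":0,"turn":56,"jaw":0},{"tx":0,"ty":0,"tz":0,"turn":64,"jaw":0},{"tx":0,"ty":0,"tz":0,"turn":72,"jaw":0},{"tx":0,"ty":0,"tz":0,"turn":80,"jaw":0},{"tx":0,"ty":0,"tz":0,"turn":88,"jaw":0},{"tx":0,"ty":0,"tz":0,"turn":88,"jaw":0},{"tx":0,"ty":0,"tz":0,"turn":88,"jaw":0},{"tx":0,"ty":0,"tz":0,"turn":88,"jaw":0}]'
```

```text
time_s: 6.1
position: [0.3291, -0.2475, 0.2109]
ee_rot: [-175.0, 0.1, 46.9]
wrist_force: [-0.2, 0.6, -1.4]
gripper_width: 0.997
finger_force: 0.0
```

The limit left a 5° tool tilt in the commanded pose. It now points the fingertips radially inward. Pushing outward to the reach limit should tilt it back, so I'll go out, high and clear of everything.

```bash
python3 -m handwheel '[{"tx":0.03,"ty":-0.023,"tz":0.02,"turn":6,"jaw":0},{"tx":0.06,"ty":-0.045,"tz":0.04,"turn":6,"jaw":0},{"tx":0.09,"ty":-0.068,"tz":0.06,"turn":6,"jaw":0},{"tx":0.12,"ty":-0.09,"tz":0.08,"turn":6,"jaw":0},{"tx":0.15,"ty":-0.113,"tz":0.1,"turn":6,"jaw":0},{"tx":0.18,"ty":-0.135,"tz":0.1,"turn":6,"jaw":0},{"tx":0.21,"ty":-0.158,"tz":0.1,"turn":6,"jaw":0},{"tx":0.24,"ty":-0.18,"tz":0.1,"turn":6,"jaw":0},{"tx":0.27,"ty":-0.203,"tz":0.1,"turn":6,"jaw":0},{"tx":0.3,"ty":-0.225,"tz":0.1,"turn":6,"jaw":0},{"tx":0.33,"ty":-0.248,"tz":0.1,"turn":6,"jaw":0},{"tx":0.35,"ty":-0.263,"tz":0.1,"turn":6,"jaw":0},{"tx":0.35,"ty":-0.263,"tz":0.1,"turn":6,"jaw":0}]'; python3 -c "
from station import *
s=read_state();print(s['joint_pos'])"
```

```text
time_s: 7.4
position: [0.6543, -0.4922, 0.287]
ee_rot: [-176.7, 0.1, 53.0]
wrist_force: [-0.7, -0.1, 1.3]
gripper_width: 1.0
finger_force: 0.0
[-36.89942711  57.02469088  71.3573909  107.6547439   -0.1343066
  90.13048377]
```

```bash
python3 -m handwheel '[{"tx":0.01,"ty":-0.0075,"tz":0,"turn":0,"jaw":0},{"tx":0.02,"ty":-0.015,"tz":0,"turn":0,"jaw":0},{"tx":0.02,"ty":-0.015,"tz":0,"turn":0,"jaw":0},{"tx":0.02,"ty":-0.015,"tz":0,"turn":0,"jaw":0}]'; python3 -c "
from station import *
s=read_state();print(s['joint_pos'])"
```

```text
time_s: 7.8
position: [0.6641, -0.4992, 0.2883]
ee_rot: [-178.3, 0.1, 53.1]
wrist_force: [-0.4, 0.7, 1.2]
gripper_width: 0.998
finger_force: 0.0
[-36.87692288  57.01304311  71.59703404 106.31608899  -0.13862031
  90.06982282]
```

```bash
python3 -m handwheel '[{"tx":0.01,"ty":-0.0075,"tz":0,"turn":0,"jaw":0},{"tx":0.02,"ty":-0.015,"tz":0,"turn":0,"jaw":0},{"tx":0.02,"ty":-0.015,"tz":0,"turn":0,"jaw":0},{"tx":0.02,"ty":-0.015,"tz":0,"turn":0,"jaw":0}]'
```

```text
time_s: 8.2
position: [0.6734, -0.5062, 0.2783]
ee_rot: [-179.0, 0.1, 53.1]
wrist_force: [0.6, -0.5, 0.0]
gripper_width: 1.002
finger_force: 0.0
```

```bash
python3 -m handwheel '[{"tx":0.01,"ty":-0.0075,"tz":0,"turn":0,"jaw":0},{"tx":0.025,"ty":-0.019,"tz":0.01,"turn":0,"jaw":0},{"tx":0.025,"ty":-0.019,"tz":0.01,"turn":0,"jaw":0},{"tx":0.025,"ty":-0.019,"tz":0.01,"turn":0,"jaw":0},{"tx":0.025,"ty":-0.019,"tz":0.01,"turn":0,"jaw":0}]'; python3 -c "
from station import *
s=read_state();print(s['joint_pos'],s['ee_rot'])"
```

```text
time_s: 8.7
position: [0.6827, -0.5134, 0.278]
ee_rot: [179.5, 0.1, 53.1]
wrist_force: [-0.3, -0.3, -0.0]
gripper_width: 1.0
finger_force: 0.0
[-36.88889778  57.68615717  71.57835131 103.40798208  -0.14140065
  90.04197386] [1.79515683e+02 1.41040843e-01 5.30679348e+01]
```

Tilt is down to 0.5°, which is good enough. Now above the jar, with yaw 135.5 (turn +82).

```bash
python3 -m handwheel '[{"tx":-0.02,"ty":0.02,"tz":0,"turn":6,"jaw":0},{"tx":-0.03,"ty":0.06,"tz":0,"turn":12,"jaw":0},{"tx":-0.04,"ty":0.1,"tz":0,"turn":18,"jaw":0},{"tx":-0.05,"ty":0.14,"tz":0,"turn":24,"jaw":0},{"tx":-0.06,"ty":0.18,"tz":0,"turn":30,"jaw":0},{"tx":-0.07,"ty":0.22,"tz":0,"turn":36,"jaw":0},{"tx":-0.08,"ty":0.26,"tz":0,"turn":42,"jaw":0},{"tx":-0.09,"ty":0.3,"tz":0,"turn":48,"jaw":0},{"tx":-0.1,"ty":0.34,"tz":0,"turn":54,"jaw":0},{"tx":-0.105,"ty":0.38,"tz":0,"turn":60,"jaw":0},{"tx":-0.11,"ty":0.42,"tz":-0.01,"turn":66,"jaw":0},{"tx":-0.115,"ty":0.455,"tz":-0.03,"turn":72,"jaw":0},{"tx":-0.12,"ty":0.485,"tz":-0.05,"turn":78,"jaw":0},{"tx":-0.125,"ty":0.51,"tz":-0.07,"turn":82,"jaw":0},{"tx":-0.127,"ty":0.525,"tz":-0.09,"turn":82.4,"jaw":0},{"tx":-0.127,"ty":0.527,"tz":-0.098,"turn":82.4,"jaw":0},{"tx":-0.127,"ty":0.527,"tz":-0.098,"turn":82.4,"jaw":0},{"tx":-0.127,"ty":0.527,"tz":-0.098,"turn":82.4,"jaw":0}]'
python3 - <<'E'
from h import *
a=cv2.resize(grab_frame('side')[130:330,200:460],None,fx=1.5,fy=1.5)
b=cv2.resize(grab_frame('top')[130:330,180:440],None,fx=1.5,fy=1.5);cv2.imwrite('pics/s3.png',cv2.vconcat([a,b]))
s=read_state();print(s['position'],s['ee_rot'],s['joint_pos'])
for c in('side','top'):
  for n in('jar_mid','tray_handle'):print(c,n,[(np.round(d['point'],3),round(d['confidence'],2)) for d in pinpoint(c,n)])
E
```

```text
time_s: 10.5
position: [0.5563, 0.0129, 0.1804]
ee_rot: [179.5, 0.2, 135.4]
wrist_force: [-1.1, -0.5, 0.4]
gripper_width: 1.004
finger_force: 0.0
[0.55665181 0.0127015  0.18079483] [179.4818952    0.23323308 135.38544736] [  1.19187306  14.33475289 -14.2460141   60.88517582   0.19394017
  45.80627503]
side jar_mid [(array([0.55 , 0.018, 0.059]), 0.85)]
side tray_handle [(array([ 0.588, -0.014,  0.075]), 0.95), (array([ 0.502, -0.548,  0.067]), 0.91)]
top jar_mid [(array([0.548, 0.018, 0.06 ]), 0.49)]
top tray_handle [(array([ 0.594, -0.014,  0.068]), 0.96), (array([ 0.498, -0.552,  0.069]), 0.85)]
```

View pics/s3.png

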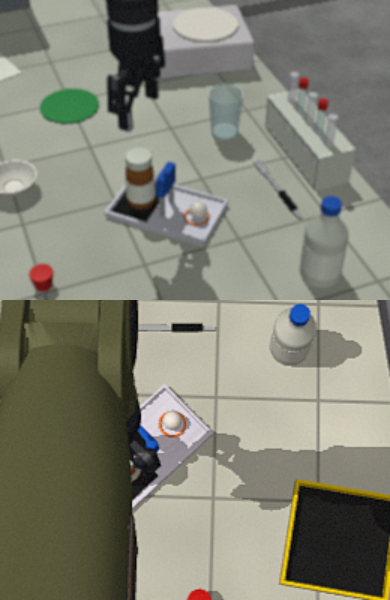

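The gripper is above the jar and the tray is undisturbed: in the side crop, jar at (140,180), handle (165,180), ball (198,210). The nets put the jar about 5 mm further along tray −x, so I shift by (−0.004, +0.004), descend and grip.

```bash
python3 -m handwheel '[{"tx":-0.004,"ty":0.004,"tz":-0.02,"turn":0,"jaw":0},{"tx":-0.004,"ty":0.004,"tz":-0.045,"turn":0,"jaw":0},{"tx":-0.004,"ty":0.004,"tz":-0.07,"turn":0,"jaw":0},{"tx":-0.004,"ty":0.004,"tz":-0.095,"turn":0,"jaw":0},{"tx":-0.004,"ty":0.004,"tz":-0.115,"turn":0,"jaw":0},{"tx":-0.004,"ty":0.004,"tz":-0.123,"turn":0,"jaw":0},{"tx":-0.004,"ty":0.004,"tz":-0.123,"turn":0,"jaw":0},{"tx":-0.004,"ty":0.004,"tz":-0.123,"turn":0,"jaw":0.2},{"tx":-0.004,"ty":0.004,"tz":-0.123,"turn":0,"jaw":0.4},{"tx":-0.004,"ty":0.004,"tz":-0.123,"turn":0,"jaw":0.7},{"tx":-0.004,"ty":0.004,"tz":-0.123,"turn":0,"jaw":1},{"tx":-0.004,"ty":0.004,"tz":-0.123,"turn":0,"jaw":1},{"tx":-0.004,"ty":0.004,"tz":-0.123,"turn":0,"jaw":1},{"tx":-0.004,"ty":0.004,"tz":-0.123,"turn":0,"jaw":1},{"tx":-0.004,"ty":0.004,"tz":-0.123,"turn":0,"jaw":1}]' 40
```

```text
time_s: 12.3
position: [0.5526, 0.0175, 0.058]
ee_rot: [179.5, 0.2, 135.5]
wrist_force: [-1.3, -0.6, 4.9]
gripper_width: 0.549
finger_force: 40.6
```

```bash
python3 -m handwheel '[{"tx":0,"ty":0,"tz":0.01,"turn":0,"jaw":1},{"tx":0,"ty":0,"tz":0.03,"turn":0,"jaw":1},{"tx":0,"ty":0,"tz":0.06,"turn":0,"jaw":1},{"tx":0,"ty":0,"tz":0.08,"turn":0,"jaw":1},{"tx":0,"ty":0.01,"tz":0.09,"turn":0,"jaw":1},{"tx":-0.005,"ty":0.035,"tz":0.09,"turn":0,"jaw":1},{"tx":-0.01,"ty":0.065,"tz":0.09,"turn":0,"jaw":1},{"tx":-0.014,"ty":0.1,"tz":0.09,"turn":0,"jaw":1},{"tx":-0.018,"ty":0.135,"tz":0.09,"turn":0,"jaw":1},{"tx":-0.022,"ty":0.17,"tz":0.09,"turn":0,"jaw":1},{"tx":-0.026,"ty":0.205,"tz":0.09,"turn":0,"jaw":1},{"tx":-0.03,"ty":0.24,"tz":0.09,"turn":0,"jaw":1},{"tx":-0.034,"ty":0.275,"tz":0.09,"turn":0,"jaw":1},{"tx":-0.038,"ty":0.302,"tz":0.09,"turn":0,"jaw":1},{"tx":-0.041,"ty":0.32,"tz":0.09,"turn":0,"jaw":1},{"tx":-0.042,"ty":0.33,"tz":0.09,"turn":0,"jaw":1},{"tx":-0.042,"ty":0.332,"tz":0.08,"turn":0,"jaw":1},{"tx":-0.042,"ty":0.332,"tz":0.06,"turn":0,"jaw":1},{"tx":-0.042,"ty":0.332,"tz":0.04,"turn":0,"jaw":1},{"tx":-0.042,"ty":0.332,"tz":0.04,"turn":0,"jaw":1}]'
python3 - <<'E'
from h import *
a=cv2.resize(grab_frame('side')[130:330,180:400],None,fx=1.8,fy=1.8);cv2.imwrite('pics/s4.png',a)
s=read_state();print(s['position'],s['ee_rot'],s['gripper_width'],s['finger_force'])
for c in('side','top'):
  for n in('jar_mid','mat_top'):print(c,n,[(np.round(d['point'],3),round(d['confidence'],2)) for d in pinpoint(c,n)])
E
```

```text
time_s: 14.3
position: [0.5076, 0.3468, 0.093]
ee_rot: [179.9, 0.1, 135.4]
wrist_force: [-1.0, -0.1, -1.6]
gripper_width: 0.549
finger_force: 41.7
[0.50846528 0.34747452 0.09468888] [1.79798709e+02 1.17193989e-01 1.35380786e+02] 0.5497840301627784 41.66696637170389
side jar_mid [(array([0.503, 0.349, 0.094]), 0.65)]
side mat_top [(array([0.509, 0.35 , 0.004]), 0.79), (array([ 0.627, -0.052,  0.02 ]), 0.37)]
top jar_mid [(array([0.548, 0.018, 0.06 ]), 0.49)]
top mat_top [(array([0.507, 0.346, 0.003]), 0.7)]
```

View pics/s4.png

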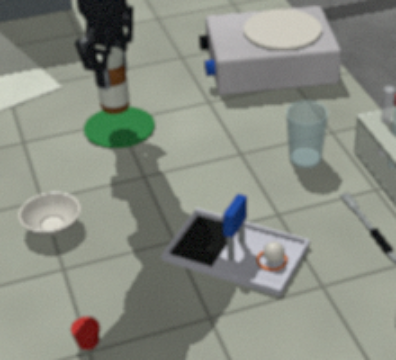

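The jar hangs upright over the mat: jar at (115,80), mat at (120,128). On the tray, the ball is still in its pocket at (275,257). I'll lower, release and raise.

```bash
python3 -m handwheel '[{"tx":0.003,"ty":0,"tz":-0.015,"turn":0,"jaw":1},{"tx":0.003,"ty":0,"tz":-0.03,"turn":0,"jaw":1},{"tx":0.003,"ty":0,"tz":-0.038,"turn":0,"jaw":1},{"tx":0.003,"ty":0,"tz":-0.041,"turn":0,"jaw":1},{"tx":0.003,"ty":0,"tz":-0.0415,"turn":0,"jaw":1},{"tx":0.003,"ty":0,"tz":-0.0415,"turn":0,"jaw":1},{"tx":0.003,"ty":0,"tz":-0.0415,"turn":0,"jaw":1},{"tx":0.003,"ty":0,"tz":-0.0415,"turn":0,"jaw":1}]'
```

```text
time_s: 15.35
position: [0.513, 0.3499, 0.0556]
ee_rot: [179.5, 0.2, 135.5]
wrist_force: [-0.2, 0.1, -1.2]
gripper_width: 0.545
finger_force: 41.7
```

```bash
python3 -m handwheel '[{"tx":0,"ty":0,"tz":-0.0015,"turn":0,"jaw":1},{"tx":0,"ty":0,"tz":-0.003,"turn":0,"jaw":1},{"tx":0,"ty":0,"tz":-0.003,"turn":0,"jaw":1},{"tx":0,"ty":0,"tz":-0.003,"turn":0,"jaw":1}]'
```

```text
time_s: 15.75
position: [0.5129, 0.3498, 0.0531]
ee_rot: [179.5, 0.2, 135.5]
wrist_force: [-2.2, -0.8, 5.5]
gripper_width: 0.549
finger_force: 42.4
```

```bash
python3 -m handwheel '[{"tx":0,"ty":0,"tz":0,"turn":0,"jaw":0.35},{"tx":0,"ty":0,"tz":0,"turn":0,"jaw":0.2},{"tx":0,"ty":0,"tz":0,"turn":0,"jaw":0},{"tx":0,"ty":0,"tz":0,"turn":0,"jaw":0},{"tx":0,"ty":0,"tz":0,"turn":0,"jaw":0},{"tx":0,"ty":0,"tz":0.01,"turn":0,"jaw":0},{"tx":0,"ty":0,"tz":0.03,"turn":0,"jaw":0},{"tx":0,"ty":0,"tz":0.06,"turn":0,"jaw":0},{"tx":0,"ty":0,"tz":0.09,"turn":0,"jaw":0},{"tx":0,"ty":0,"tz":0.11,"turn":0,"jaw":0},{"tx":0,"ty":0,"tz":0.12,"turn":0,"jaw":0},{"tx":0,"ty":0,"tz":0.12,"turn":0,"jaw":0}]'
python3 -m handwheel '[{"tx":0.005,"ty":-0.02,"tz":0,"turn":-7,"jaw":0},{"tx":0.012,"ty":-0.06,"tz":0,"turn":-14,"jaw":0},{"tx":0.02,"ty":-0.1,"tz":0,"turn":-21,"jaw":0},{"tx":0.028,"ty":-0.14,"tz":0,"turn":-28,"jaw":0},{"tx":0.036,"ty":-0.18,"tz":0,"turn":-35,"jaw":0},{"tx":0.044,"ty":-0.22,"tz":0,"turn":-42,"jaw":0},{"tx":0.052,"ty":-0.26,"tz":0,"turn":-49,"jaw":0.2},{"tx":0.06,"ty":-0.3,"tz":0,"turn":-56,"jaw":0.4},{"tx":0.068,"ty":-0.335,"tz":0,"turn":-63,"jaw":0.5},{"tx":0.073,"ty":-0.357,"tz":0,"turn":-70,"jaw":0.5},{"tx":0.074,"ty":-0.364,"tz":0,"turn":-77,"jaw":0.5},{"tx":0.074,"ty":-0.366,"tz":0,"turn":-84,"jaw":0.5},{"tx":0.074,"ty":-0.366,"tz":0,"turn":-90,"jaw":0.5},{"tx":0.074,"ty":-0.366,"tz":0,"turn":-90,"jaw":0.5},{"tx":0.074,"ty":-0.366,"tz":0,"turn":-90,"jaw":0.5},{"tx":0.074,"ty":-0.366,"tz":0,"turn":-90,"jaw":0.5}]'
python3 - <<'E'
from h import *
a=cv2.resize(grab_frame('side')[130:330,180:400],None,fx=3,fy=3);cv2.imwrite('pics/s5.png',a)
im=grab_frame('top')
s=read_state();print(s['position'],s['ee_rot'],s['gripper_width'])
for c in('side','top'):
  for n in('jar_mid','tray_handle','ball_center','tray_pocket'):print(c,n,[(np.round(d['point'],3),round(d['confidence'],2)) for d in pinpoint(c,n)])
E
```

```text
time_s: 16.95
position: [0.5135, 0.3503, 0.174]
ee_rot: [179.4, 0.2, 135.5]
wrist_force: [0.4, -0.8, 0.1]
gripper_width: 1.0
finger_force: 0.0
time_s: 18.55
position: [0.5862, -0.0162, 0.1714]
ee_rot: [179.6, 0.2, 45.6]
wrist_force: [0.4, 0.2, -0.6]
gripper_width: 0.501
finger_force: 0.0
[ 0.58646915 -0.01620897  0.17176315] [1.79571506e+02 1.57926997e-01 4.55395013e+01] 0.4958721147517294
side jar_mid [(array([0.511, 0.35 , 0.049]), 0.91), (array([ 0.454, -0.316,  0.025]), 0.3)]
side tray_handle [(array([ 0.588, -0.013,  0.071]), 0.68), (array([ 0.5  , -0.552,  0.067]), 0.66), (array([0.357, 0.136, 0.017]), 0.64)]
side ball_center [(array([ 0.626, -0.053,  0.022]), 0.64)]
side tray_pocket [(array([ 0.632, -0.053,  0.018]), 0.77)]
top jar_mid [(array([0.513, 0.35 , 0.058]), 0.72)]
top tray_handle [(array([ 0.59 , -0.015,  0.067]), 0.75), (array([ 0.499, -0.552,  0.069]), 0.66)]
top ball_center [(array([ 0.627, -0.051,  0.02 ]), 0.49)]
top tray_pocket [(array([ 0.478, -0.598,  0.019]), 0.76)]
```

View pics/s5.png

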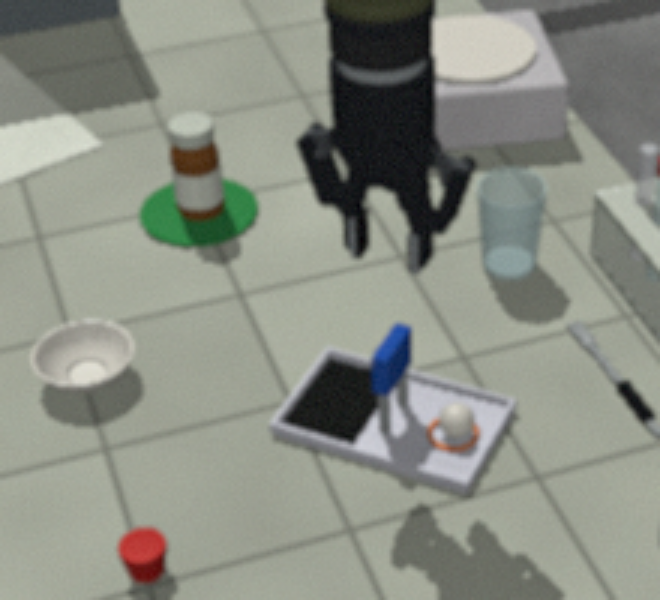

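The jar stands on the mat at (197,165), well inside its edge. The fingers straddle the handle at (392,360), and the ball is in its pocket at (455,425). I'll descend and grip.

```bash
python3 -m handwheel '[{"tx":0.001,"ty":0,"tz":-0.02,"turn":0,"jaw":0.5},{"tx":0.001,"ty":0,"tz":-0.045,"turn":0,"jaw":0.5},{"tx":0.001,"ty":0,"tz":-0.07,"turn":0,"jaw":0.5},{"tx":0.001,"ty":0,"tz":-0.09,"turn":0,"jaw":0.5},{"tx":0.001,"ty":0,"tz":-0.108,"turn":0,"jaw":0.5},{"tx":0.001,"ty":0,"tz":-0.118,"turn":0,"jaw":0.5},{"tx":0.001,"ty":0,"tz":-0.12,"turn":0,"jaw":0.5},{"tx":0.001,"ty":0,"tz":-0.12,"turn":0,"jaw":0.5},{"tx":0.001,"ty":0,"tz":-0.12,"turn":0,"jaw":0.6},{"tx":0.001,"ty":0,"tz":-0.12,"turn":0,"jaw":0.65},{"tx":0.001,"ty":0,"tz":-0.12,"turn":0,"jaw":0.7},{"tx":0.001,"ty":0,"tz":-0.12,"turn":0,"jaw":0.74},{"tx":0.001,"ty":0,"tz":-0.12,"turn":0,"jaw":0.78},{"tx":0.001,"ty":0,"tz":-0.12,"turn":0,"jaw":0.82},{"tx":0.001,"ty":0,"tz":-0.12,"turn":0,"jaw":0.87},{"tx":0.001,"ty":0,"tz":-0.12,"turn":0,"jaw":0.92},{"tx":0.001,"ty":0,"tz":-0.12,"turn":0,"jaw":1},{"tx":0.001,"ty":0,"tz":-0.12,"turn":0,"jaw":1},{"tx":0.001,"ty":0,"tz":-0.12,"turn":0,"jaw":1}]' 40
python3 -m handwheel '[{"tx":0,"ty":0,"tz":0,"turn":0,"jaw":1},{"tx":0,"ty":0,"tz":0,"turn":0,"jaw":1},{"tx":0,"ty":0,"tz":0,"turn":0,"jaw":1},{"tx":0,"ty":0,"tz":0.001,"turn":0,"jaw":1},{"tx":0,"ty":0,"tz":0.003,"turn":0,"jaw":1},{"tx":0,"ty":0,"tz":0.006,"turn":0,"jaw":1},{"tx":0,"ty":0,"tz":0.01,"turn":0,"jaw":1},{"tx":0,"ty":0,"tz":0.014,"turn":0,"jaw":1},{"tx":0,"ty":0,"tz":0.017,"turn":0,"jaw":1},{"tx":0,"ty":0,"tz":0.019,"turn":0,"jaw":1},{"tx":0,"ty":0,"tz":0.02,"turn":0,"jaw":1},{"tx":0,"ty":0,"tz":0.02,"turn":0,"jaw":1},{"tx":0,"ty":0,"tz":0.02,"turn":0,"jaw":1}]' 90
python3 - <<'E'
from h import *
a=cv2.resize(grab_frame('side')[200:320,250:370],None,fx=4,fy=4);cv2.imwrite('pics/s6.png',a)
E
```

```text
time_s: 20.95
position: [0.5872, -0.0158, 0.0523]
ee_rot: [179.6, 0.1, 45.5]
wrist_force: [-3.4, 2.8, 5.0]
gripper_width: 0.185
finger_force: 39.7
time_s: 22.25
position: [0.5875, -0.0164, 0.0719]
ee_rot: [179.6, 0.2, 45.5]
wrist_force: [0.2, 0.3, -6.1]
gripper_width: 0.174
finger_force: 87.6
```

View pics/s6.png

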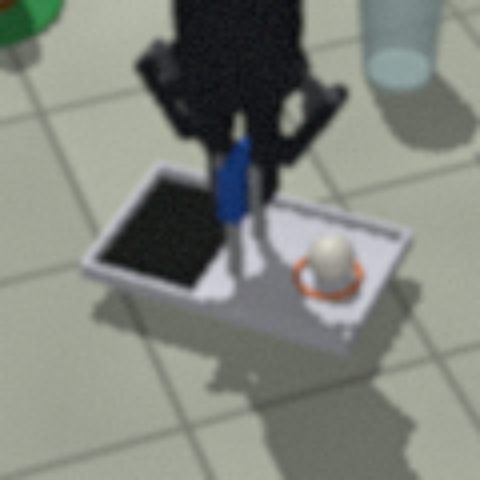

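The tray is 20 mm up and level, with the ball in its ring at (330,265). Now I'll lift the remaining 80 mm, then glide over the catch tray.

```bash
python3 -m handwheel '[{"tx":0,"ty":0,"tz":0.003,"turn":0,"jaw":1},{"tx":0,"ty":0,"tz":0.009,"turn":0,"jaw":1},{"tx":0,"ty":0,"tz":0.018,"turn":0,"jaw":1},{"tx":0,"ty":0,"tz":0.028,"turn":0,"jaw":1},{"tx":0,"ty":0,"tz":0.038,"turn":0,"jaw":1},{"tx":0,"ty":0,"tz":0.048,"turn":0,"jaw":1},{"tx":0,"ty":0,"tz":0.058,"turn":0,"jaw":1},{"tx":0,"ty":0,"tz":0.067,"turn":0,"jaw":1},{"tx":0,"ty":0,"tz":0.074,"turn":0,"jaw":1},{"tx":0,"ty":0,"tz":0.078,"turn":0,"jaw":1},{"tx":0,"ty":0,"tz":0.08,"turn":0,"jaw":1},{"tx":0,"ty":0,"tz":0.08,"turn":0,"jaw":1},{"tx":0,"ty":0,"tz":0.08,"turn":0,"jaw":1}]' 90
python3 -m handwheel '[{"tx":-0.002,"ty":-0.003,"tz":0,"turn":0,"jaw":1},{"tx":-0.005,"ty":-0.008,"tz":0,"turn":0,"jaw":1},{"tx":-0.01,"ty":-0.015,"tz":0,"turn":0,"jaw":1},{"tx":-0.017,"ty":-0.026,"tz":0,"turn":0,"jaw":1},{"tx":-0.026,"ty":-0.039,"tz":0,"turn":0,"jaw":1},{"tx":-0.037,"ty":-0.054,"tz":0,"turn":0,"jaw":1},{"tx":-0.048,"ty":-0.071,"tz":0,"turn":0,"jaw":1},{"tx":-0.06,"ty":-0.089,"tz":0,"turn":0,"jaw":1},{"tx":-0.072,"ty":-0.107,"tz":0,"turn":0,"jaw":1},{"tx":-0.084,"ty":-0.125,"tz":0,"turn":0,"jaw":1},{"tx":-0.097,"ty":-0.143,"tz":0,"turn":0,"jaw":1},{"tx":-0.109,"ty":-0.161,"tz":0,"turn":0,"jaw":1},{"tx":-0.121,"ty":-0.179,"tz":0,"turn":0,"jaw":1},{"tx":-0.132,"ty":-0.196,"tz":0,"turn":0,"jaw":1},{"tx":-0.143,"ty":-0.212,"tz":0,"turn":0,"jaw":1},{"tx":-0.152,"ty":-0.226,"tz":0,"turn":0,"jaw":1},{"tx":-0.16,"ty":-0.237,"tz":0,"turn":0,"jaw":1},{"tx":-0.167,"ty":-0.248,"tz":0,"turn":0,"jaw":1},{"tx":-0.171,"ty":-0.254,"tz":0,"turn":0,"jaw":1},{"tx":-0.174,"ty":-0.258,"tz":0,"turn":0,"jaw":1}]'
python3 -m handwheel '[{"tx":0,"ty":0,"tz":0,"turn":0,"jaw":1},{"tx":0,"ty":0,"tz":0,"turn":0,"jaw":1},{"tx":0,"ty":0,"tz":0,"turn":0,"jaw":1},{"tx":0,"ty":0,"tz":0,"turn":0,"jaw":1},{"tx":0,"ty":0,"tz":0,"turn":0,"jaw":1}]'
python3 - <<'E'
from h import *
a=cv2.resize(grab_frame('side')[240:440,190:410],None,fx=1.8,fy=1.8)
b=cv2.resize(grab_frame('top')[190:350,310:486],None,fx=2.25,fy=2.25)
cv2.imwrite('pics/s7.png',cv2.vconcat([a[:240],b]))
for c in('side','top'):
  for n in('tray_handle','ball_center','tray_pocket','catcher_mid','jar_mid'):print(c,n,[(np.round(d['point'],3),round(d['confidence'],2)) for d in pinpoint(c,n)][:3])
E
```

```text
time_s: 23.6
position: [0.5873, -0.0163, 0.1516]
ee_rot: [179.6, 0.2, 45.5]
wrist_force: [0.2, -0.3, -6.4]
gripper_width: 0.176
finger_force: 87.7
time_s: 25.6
position: [0.4132, -0.2749, 0.1521]
ee_rot: [179.6, 0.1, 45.4]
wrist_force: [0.3, -0.2, -6.2]
gripper_width: 0.177
finger_force: 87.9
time_s: 26.1
position: [0.4139, -0.2741, 0.152]
ee_rot: [179.6, 0.1, 45.5]
wrist_force: [-1.3, 0.2, -5.8]
gripper_width: 0.177
finger_force: 87.9
side tray_handle [(array([ 0.499, -0.551,  0.074]), 0.75), (array([ 0.416, -0.272,  0.171]), 0.58)]
side ball_center [(array([ 0.449, -0.311,  0.122]), 0.68), (array([ 0.458, -0.305,  0.12 ]), 0.46)]
side tray_pocket [(array([ 0.459, -0.311,  0.119]), 0.92)]
side catcher_mid [(array([ 0.453, -0.316,  0.025]), 0.64)]
side jar_mid []
top tray_handle [(array([ 0.42 , -0.275,  0.167]), 0.83), (array([ 0.503, -0.548,  0.071]), 0.81)]
top ball_center []
top tray_pocket [(array([ 0.481, -0.598,  0.021]), 0.81)]
top catcher_mid [(array([0.352, 0.138, 0.012]), 0.46)]
top jar_mid [(array([0.509, 0.349, 0.056]), 0.91)]
```

View pics/s7.png

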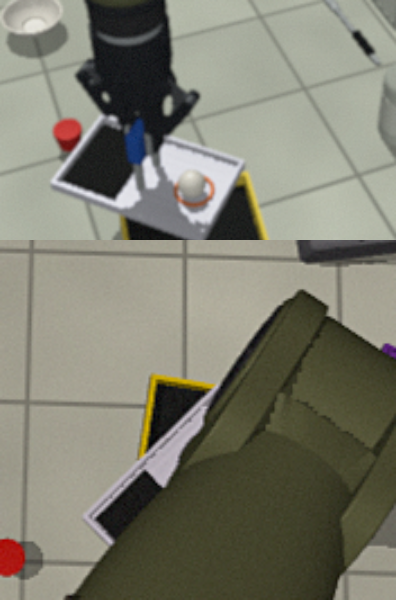

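The tray is level over the catcher, and the ball sits in its ring at about (190,185) in the crop. I'll do one ray check of the ball before handing in.

Run:
```python
from h import *
print(ray('side',190+190/1.8,240+184/1.8,.121))
s=read_state();print(s['position'],s['finger_force'],abs(s['qvel']).max() if hasattr(s['qvel'],'max') else s['qvel'])
```

```text
[ 0.45086412 -0.31642876  0.121     ]
[ 0.41360409 -0.27437558  0.15202503] 87.87167429924011 0.07739237875739036
```

The ball is within about 3 mm of the catcher's middle and the arm is still.

```bash
python3 -c "
from station import *
print(job_done())"
```

```text
the job is handed in; nothing more can be done
None
```

I handed the job in: the jar stands on the green mat, and the arm is holding the sample tray level and still, underside about 10 cm up, with the ball in its pocket within about 5 mm of the catch tray's middle.

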